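# Set the connector press and work its hooded pedal

### The job

Crank the black handwheel on the connector press clockwise until the white line on its skirt meets the red index mark. Only then press the spring pedal under the yellow, clear-roofed hood fully down to its stop, without forcing it, hold it there for a second and let it come all the way up again. Leave the wheel on its mark and do not shift the other things on the bench.

Things in the scene. Friction and masses are not known exactly. Their poses are not given: they have to be found in the camera images.
- press: grey bench press, fixed, base 290 x 150 mm; origin on the bench under its middle (base runs from -150 to +140 mm along its x), +x points away from the operator. Handwheel axis (vertical) at x = -85 mm, y = 0. The press head stands at x = 0 to 135 mm, 165 mm high; its ram goes down with the pedal onto a connector on a green board.
- wheel (a joint): turn of the handwheel in rad, grows clockwise seen from above, range -0.2 to 5.6; stiff enough to stay where it is left (about 0.09 N m)
- wheel_grip (a point): on the wheel axis at the middle of the black round grip, about 97 mm above the bench; the grip is 60 mm across and 22 mm high (86 to 108 mm above the bench). Below it a black skirt disc 80 mm across, top at 64 mm, turns with it. A white line on the grip's top and on the skirt marks the pointer direction.
- wheel_pointer (a point): the outer end of the white line on the skirt, 42 mm from the wheel axis, 64 mm above the bench; turns with the wheel
- index_tip (a point): the inner end of the red index mark (18 x 8 mm, lying radially just outside the skirt), 42 mm from the wheel axis, fixed. Lined up, the two points coincide.
- guard: fixed yellow pedal housing, base 230 x 152 mm; origin on the bench under its middle, +x points into the hood. Hood: inner width 136 mm between side walls, open towards -x; its clear plastic roof (underside 129 mm, top 135 mm above the bench) and side walls begin at x = -30 mm and run to x = +115 mm. The uncovered heel of the tread lies at x = -100 to -30 mm.
- pedal (a joint): pedal angle in rad: 0 up, 0.20 at the stop (tread level); springs back. Pressed 85 mm from the hinge the spring takes about 3 N to start and 11 N at the stop; nearer the heel it takes far more. More than 40 N on the pedal counts as forcing it.
- pedal_hinge (a point): pedal hinge at the heel, at x = -100 mm in the housing's frame, 24 mm above the bench; axis along the housing's y
- pedal_pad (a point): pressing point on the upper face of the black ribbed rubber pad, on the mid line, 85 mm from the hinge (about 17 mm inside the hood's edge); about 48 mm above the bench with the pedal up, 31 mm at the stop. The tread is 108 mm wide and 148 mm long from the hinge, the pad covers 63 to 148 mm.
- spool_a: solder spool, blue flanges, 58 mm across, 50 mm high; loose bystander, origin at its underside's centre
- spool_b: second solder spool, the same; loose bystander, origin at its underside's centre
- flux_bottle: small amber bottle, 32 mm across, 70 mm high; loose bystander, origin at its underside's centre
- screwdriver: screwdriver lying flat; loose bystander, origin at its middle
- parts_tray: grey divided tray 130 x 90 x 35 mm; loose bystander, origin at its underside's centre
- carton: cardboard box 220 x 100 x 110 mm; loose bystander, origin at its underside's centre
- tip_cleaner: black pot with brass top, 72 mm across, 42 mm high; loose bystander, origin at its underside's centre

How it is judged (in metres and radians):
On the way, in this order (a step that is already met when the one before it is completed fails the run):
1. the handwheel's white line stands at the red index mark, the pedal still up (horizontal distance between wheel_pointer and index_tip below 0.006 m and value of joint pedal below 0.05 rad), for 0.3 s.
2. the pedal is down at its stop with the wheel on its mark, for half a second (horizontal distance between wheel_pointer and index_tip below 0.006 m and value of joint pedal above 0.187 rad), for 0.5 s.
At the end, for the whole second after the job is handed in: the white line's end is within 6 mm (8 degrees) of the red mark, the pedal is up again (below 0.02 rad), and no bystander has moved 30 mm (horizontal distance between wheel_pointer and index_tip below 0.006 m and value of joint pedal below 0.02 rad and distance of each of spool_a, spool_b, flux_bottle, screwdriver, parts_tray, carton, tip_cleaner from where it was at the start of the episode below 0.03 m); the robot touches nothing.
It fails at once if the pedal is pushed more than halfway while the wheel is off its mark (value of joint pedal above 0.1 rad and not (horizontal distance between wheel_pointer and index_tip below 0.006 m)).
It fails at once if more than 40 N on the pedal (contact force between any of the fingers, the arm and pedal above 40 N).
It fails at once if a bystander is shifted by 30 mm or more (distance of any of spool_a, spool_b, flux_bottle, screwdriver, parts_tray, carton, tip_cleaner from where it was at the start of the episode above 0.03 m).
It also fails if it takes over 54 s, if anything falls off the work surface, if the arm or the gripper's body presses on something with over 40 N, if the wrist force passes 120 N, or if a joint passes its speed limit or range.

### The arm

A 6-joint arm with a two-finger parallel gripper is mounted at the origin on the work surface. World frame = base frame: x ahead of the robot, y to its left, z up, the work surface at z = 0. Lengths are in mm, angles in rad, forces in N, time in s.
With the tool pointing down it reaches from about 350 to 875 mm from the base axis. Payload 4.2 kg.
Tool frame: the origin (TCP) lies midway between the tips of the shut fingers; the grasp point (between the pads) lies 19 mm behind it (arm.tcp_to_grasp is the distance from the TCP to the grasp point, in mm); z points along the fingers, y is the line along which they close (so a half turn about z gives the same grasp; the last joint's range is limited). The gripper opens to 85 mm and grips with 20 to 120 N. Pads are 22 mm wide; open, the fingers measure 114 mm over their backs; the gripper's body (76 mm by 85 mm) begins 54 mm behind the grasp point. The pads swing forward as they close: fully open they stand 13 mm farther back than shut.
Start: joints at [1.45, 0.385, 0.008, 0, -1.194, -0.259], TCP at [231.676, 580.453, 231.312] pointing down, gripper open.
Joint ranges: [-3.14, 3.14], [-1.21, 2.06], [-1.07, 1.41], [-3.16, 2.05], [-2.99, -0.16], [-3.1, 3.1]. Speed limits (rad/s): [2.79, 2.79, 3.14, 3.14, 3.14, 3.14].

### API

Orientations are given as a unit quaternion [x, y, z, w].
In Python, from bench import arm, get_image gives the robot as it stands.
- The arm moves only by the tool drive_tool, never from a script. Its argument "deltas" is a list of rows, each a list of 2 entries, a list of its own where there are three numbers: the shift along the tool's x, y, z in cm, then the turn, a rotation vector about the tool's x, y, z in degrees. In form: [[[x, y, z], [ax, ay, az]], ...]. A call has 1 to 12 rows; each row shifts and turns the commanded pose from where the row before left it, along the tool's axes as they then stand; what a row does not reach is not made up. A row lasts 1/10 s, in which the tool goes at most 50 mm and 8.59 degrees, less where a joint would pass 70% of its speed; a pose out of reach is approached as far as the arm can. A call with a gripper value outside its range is refused whole. "claw" is the finger opening in cm, from 0 to 8.54, set as the call begins (left out, the last holds). The fingers move at their own pace and stop on an object; the grip force is fixed at half the most. Time passes only in rows, so rows that do not move let the fingers close. It gives the time, the measured TCP pose, the force, the opening and the grip force at its end, in the units of the state.
- arm.read_state(): the state, without advancing time (a new reading comes with each control period).
- get_image(name): name is "side" or "top"; returns a dict with "img" (420x560x3 uint8, red, green, blue), "fx", "fy", "cx", "cy" (pixels), "D" ([k1, k2, p1, p2, k3] as OpenCV has them; the pictures are not rectified), "eye" and "orientation" of the camera in the world. Camera axes: x right, y down, z forward; pixel columns grow to the right and rows downward; lengths in mm; the calibration is good to about 2 mm. A picture is of the moment at which its call begins. There is no depth.
- arm.job_done(): hands the job in; it is judged then, once.
The state is a dict: "clock": time; "joints": joint angles; "joint_vel": joint speeds; "joint_efforts": joint torques, N m; "position": TCP position; "ee_rot": TCP orientation; "contact_force": force on the tool from outside, world axes, zero at the start; "wrist_torque": the same for the moment, N m; "gripper_width": finger opening in mm; "grasp_force": force on a finger pad.
Only numpy, scipy, OpenCV 4.12 (cv2) and the standard library are available. Lean on these libraries where they do the work, as an engineer would, in place of code of your own. Each camera call takes 0.05 s, during which the arm holds its last target. There are 200 camera calls.

## Working session

There is one attempt and no reset: what is moved stays moved. The work goes in short steps, Python scripts to look and compute and a tool call to move; the robot and the scene stay as the last step left them, time stands still between calls to the robot, and variables do not carry over. Pictures are saved under pics/ and viewed, at most 10 in all, crops included, and the job is handed in when it is done.

Besides the shell and the picture viewer there is one more tool, called after "Call:" as name(argument=value, ...) on one line, values as JSON. drive_tool: Moves the arm, as the interface text tells. Its arguments: {"type":"object","properties":{"deltas":{"type":"array"},"claw":{"type":"number"}},"required":["deltas"]}

```bash
mkdir -p pics; ls
python3 - <<'E'
from bench import arm,get_image
import cv2,numpy as np,pickle
s=arm.read_state();print({k:np.round(v,3).tolist() for k,v in s.items()})
for n in("side","top"):
    d=get_image(n);pickle.dump(d,open(n+".pkl","wb"))
    cv2.imwrite(f"pics/{n}0.png",d["img"][:,:,::-1]);print({k:v for k,v in d.items() if k!="img"})
E
```

```text
pics
{'clock': 0.0, 'joints': [1.45, 0.386, 0.007, -0.001, -1.194, -0.259], 'joint_vel': [0.0, 0.001, -0.0, -0.001, 0.0, 0.0], 'joint_efforts': [-0.0, -39.229, 18.841, 4.186, -0.005, -0.0], 'position': [231.475, 579.905, 230.174], 'ee_rot': [0.982, -0.189, -0.0, 0.001], 'contact_force': [-0.391, -0.679, 0.994], 'wrist_torque': [-0.031, 0.016, -0.003], 'grasp_force': 0.0, 'gripper_width': 85.347}
{'fx': 472.8028416249901, 'fy': 472.8028416249901, 'cx': 280.13805128693696, 'cy': 208.52070762946198, 'D': array([-0.05520214,  0.        ,  0.        ,  0.        ,  0.        ]), 'eye': array([  -8.11909796, -832.6584392 , 1159.18778961]), 'orientation': array([ 0.8976557 , -0.26182376,  0.09179506, -0.34239777])}
{'fx': 460.87699416340166, 'fy': 460.87699416340166, 'cx': 282.3375690886779, 'cy': 208.63630300246695, 'D': array([-0.0963174,  0.       ,  0.       ,  0.       ,  0.       ]), 'eye': array([ 289.40602682,   -3.67048296, 1329.55956689]), 'orientation': array([-0.70195059,  0.70642976, -0.06503271,  0.063191  ])}
```

View pics/side0.png

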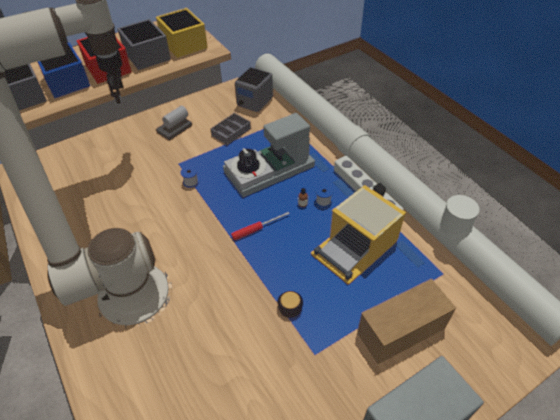

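View pics/top0.png

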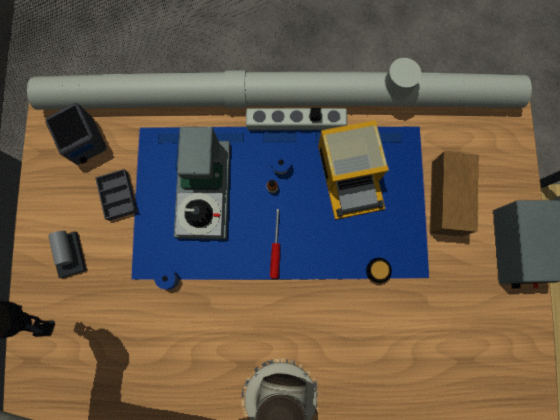

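Run:
```python
import cv2,numpy as np,pickle
T=pickle.load(open("top.pkl","rb"))["img"];S=pickle.load(open("side.pkl","rb"))["img"]
f=lambda I,r,c,w,h,k:cv2.resize(I[r:r+h,c:c+w,::-1],None,fx=k,fy=k,interpolation=cv2.INTER_CUBIC)
a=np.hstack([f(T,120,165,80,60,5),f(T,180,165,80,60,5)]);
b=np.hstack([f(T,115,310,100,110,2.7)[:297,:270],f(S,110,215,110,85,3.5)[:297,:380]])
b=cv2.copyMakeBorder(b,0,0,0,800-b.shape[1],0)
cv2.imwrite("pics/crop0.png",np.vstack([a,b]))
```

```text
(no output)
```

View pics/crop0.png

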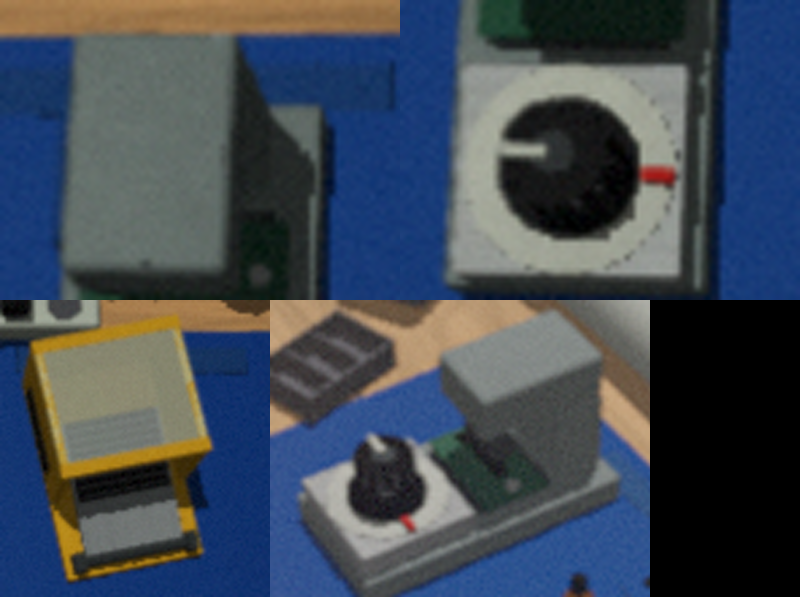

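```bash
cat > h.py <<'E'
import cv2,numpy as np,pickle
from scipy.spatial.transform import Rotation as R
from scipy.optimize import least_squares
def K(d):return np.array([[d["fx"],0,d["cx"]],[0,d["fy"],d["cy"]],[0,0,1]])
def back(d,uv,z):
    p=cv2.undistortPoints(np.float64(uv).reshape(-1,1,2),K(d),d["D"])[:,0]
    r=R.from_quat(d["orientation"]).apply(np.c_[p,np.ones(len(p))])
    return (d["eye"]+r*((z-d["eye"][2])/r[:,2])[:,None])[:,:2]
def proj(d,P):
    q=R.from_quat(d["orientation"]).inv();r=q.as_rotvec()
    return cv2.projectPoints(np.float64(P).reshape(-1,1,3),r,-q.apply(d["eye"]),K(d),d["D"])[0][:,0]
def red(d,box):
    r,c,h,w=box;I=d["img"][r:r+h,c:c+w].astype(int)
    m=(I[...,0]>110)&(I[...,0]>1.8*I[...,1])
    v,u=np.nonzero(m);return np.c_[u+c,v+r]
E
python3 - <<'E'
from h import *
T=pickle.load(open("top.pkl","rb"));S=pickle.load(open("side.pkl","rb"))
g=T["img"][180:240,165:245].max(2)
m=(g<75).astype(np.uint8)
n,l,st,ce=cv2.connectedComponentsWithStats(m)
i=l[33,33];print(st[i],ce[i])
# disc: crop px -> px
w=lambda a:(np.array(a)+.5)/5-.5
sk=np.float64([[498,165],[640,170],[570,95],[572,240]])-[400,0]
for p in sk: print("skirt edge",back(T,[w(p)+[165,180]],64))
rd=red(T,(195,210,40,50));rp=back(T,rd,64);print("red",rp.mean(0),rp.min(0),rp.max(0),len(rd))
# white line on grip
I=T["img"][205:216,175:196].astype(int).min(2);v,u=np.nonzero(I>110);print(I)
ln=back(T,np.float64([[500,149],[548,150]])/5-[80.4-165,.4-180],108);print("line",ln)
rs=red(S,(160,240,30,40));q=back(S,rs,64);print("red side",q.mean(0),len(rs))
# side grip: find wheel axis from press base? guard fit
c=np.float64([[62,174],[212,147],[27,43],[180,18],[68,278],[203,252]])
uv=(c+.5)/2.7-.5+[310,115]
L=lambda W,zb:np.array([[-30,W/2,135],[-30,-W/2,135],[115,W/2,135],[115,-W/2,135],[-115,76,zb],[-115,-76,zb]])
def P(q):
    p=L(q[3],q[4]);cs,sn=np.cos(q[2]),np.sin(q[2])
    return np.c_[q[0]+cs*p[:,0]-sn*p[:,1],q[1]+sn*p[:,0]+cs*p[:,1],p[:,2]]
f=lambda q:(proj(T,P(q))-uv).ravel()
r=least_squares(f,[600,-200,.2,148,8],bounds=([0,-900,-2,136,0],[900,900,2,156,30]));print("guard",r.x,np.round(f(r.x),1))
pickle.dump(r.x,open("g.pkl","wb"))
for e in([-100,0,24],[-15.5,0,48]):print(e,r.x[:2]+R.from_euler("z",r.x[2]).apply(e)[:2])
E
```

```text
[ 20  20  28  28 599] [33.88981636 33.5509182 ]
skirt edge [[512.17876052 266.97000821]]
skirt edge [[508.8745039  187.02966094]]
skirt edge [[551.899713  227.4652245]]
skirt edge [[469.60851853 224.20578723]]
red [506.52037482 177.45860516] [502.01027246 169.02786282] [510.53505164 185.88534958] 17
[[ 67  94 133 148 149 155 156 156 157 154 129  73  34  26  21  21  22  22
   19  20  28]
 [ 76 104 137 155 155 155 159 156 156 150 100  46  24  20  22  19  19  29
   31  40  36]
 [ 75 109 138 153 153 157 156 156 154 152  98  54  32  28  30  26  30  40
   46  44  44]
 [ 79 114 137 150 157 159 158 154 156 150 128 111  90  88  81  71  68  75
   75  54  42]
 [ 76 108 137 152 156 154 153 158 156 147 142 144 143 138 140 137 137 139
  130  77  47]
 [ 72 109 141 153 155 155 154 158 154 135 127 141 142 148 144 146 142 143
  129  73  47]
 [ 76 122 143 152 155 153 157 155 151 110  75  63  69  64  72  71  86  81
   85  57  43]
 [ 80 130 151 157 156 156 157 158 154 105  46  22  23  25  29  28  43  48
   52  48  46]
 [ 83 131 154 155 157 159 158 159 145 101  47  22  21  16  20  19  25  35
   42  43  43]
 [ 82 123 146 155 158 156 157 155 152 101  41  21  23  23  17  22  22  25
   23  33  32]
 [ 75 120 147 155 159 158 158 154 149  95  43  25  23  20  21  18  21  20
   23  21  25]]
line [[513.21480569 256.74944191]
 [512.50556111 230.58356275]]
red side [505.98907539 177.580813  ] 9
guard [ 6.28564501e+02 -2.11507536e+02  1.86701485e-01  1.56000000e+02
  1.92795910e+01] [-0.7  1.3  0.1  0.6  0.9 -0.8 -0.5 -1.6 -0.4  0.4  0.6  0.1]
[-100, 0, 24] [ 530.30231684 -230.0694082 ]
[-15.5, 0, 48] [ 613.3338628  -214.38462653]
```

The wheel's white line points left (row ~209 in the top view, cols 185–193), and the red mark is at right (col ~216, row 215). That means a turn of about 183° clockwise. The wheel axis is near (510.5, 226.5), and the pedal pad near (613, -214). I'm moving above the wheel.

Call:
drive_tool(deltas=[[[3.9, 2.24, 0], [0, 0, 0]], [[3.9, 2.24, 0], [0, 0, 0]], [[3.9, 2.24, 0], [0, 0, 0]], [[3.9, 2.24, 0], [0, 0, 0]], [[3.9, 2.24, 0], [0, 0, 0]], [[3.9, 2.24, 0], [0, 0, 0]], [[3.9, 2.24, 0], [0, 0, 0]], [[3.9, 2.24, 0], [0, 0, 0]], [[3.9, 2.24, 0], [0, 0, 0]], [[3.9, 2.24, 0], [0, 0, 0]], [[0, 0, 0], [0, 0, -8]], [[0, 0, 0], [0, 0, -8]]], claw=8.5)

```text
clock: 1.3
position: [511.4, 226.1, 230.6]
ee_rot: [0.999, -0.049, -0.001, 0.0]
contact_force: [-0.5, -0.0, 0.7]
gripper_width: 85.0
grasp_force: 0.0
```

Call:
drive_tool(deltas=[[[0, 0, 0], [0, 0, -8]], [[0, 0, 0], [0, 0, -8]], [[0, 0, 0], [0, 0, -8]], [[0, 0, 0], [0, 0, -8]], [[0, 0, 0], [0, 0, -4]], [[0, 0, 0], [0, 0, 0]]])

```text
clock: 1.9
position: [510.6, 227.7, 230.9]
ee_rot: [0.965, 0.261, -0.0, 0.0]
contact_force: [-1.0, 1.9, -0.1]
gripper_width: 85.0
grasp_force: 0.0
```

Call:
drive_tool(deltas=[[[0, 0, 3], [0, 0, 0]], [[0, 0, 3], [0, 0, 0]], [[0, 0, 3], [0, 0, 0]], [[0, 0, 2], [0, 0, 0]], [[0, 0, 2], [0, 0, 0]], [[0, 0, 1.2], [0, 0, 0]], [[0, 0, 1], [0, 0, 0]], [[0, 0, 0], [0, 0, 0]], [[0, 0, 0], [0, 0, 0]]])

```text
clock: 2.8
position: [511.3, 228.1, 79.8]
ee_rot: [0.965, 0.261, 0.0, -0.0]
contact_force: [0.1, -0.3, -0.1]
gripper_width: 85.2
grasp_force: 0.0
```

Call:
drive_tool(deltas=[[[0, 0, 0], [0, 0, 0]], [[0, 0, 0], [0, 0, 0]], [[0, 0, 0], [0, 0, 0]], [[0, 0, 0], [0, 0, 0]], [[0, 0, 0], [0, 0, 0]]], claw=5.6)

```text
clock: 3.3
position: [511.5, 227.9, 80.8]
ee_rot: [0.965, 0.261, 0.001, -0.0]
contact_force: [-0.7, -2.5, 5.6]
gripper_width: 58.7
grasp_force: 63.8
```

Call:
drive_tool(deltas=[[[0, 0, 0], [0, 0, 5]], [[0, 0, 0], [0, 0, 8]], [[0, 0, 0], [0, 0, 8]], [[0, 0, 0], [0, 0, 8]], [[0, 0, 0], [0, 0, 8]], [[0, 0, 0], [0, 0, 8]], [[0, 0, 0], [0, 0, 8]], [[0, 0, 0], [0, 0, 7]], [[0, 0, 0], [0, 0, 0]]])

```text
clock: 4.2
position: [511.5, 228.6, 80.8]
ee_rot: [0.966, -0.258, 0.001, -0.001]
contact_force: [-1.0, 0.1, 5.7]
gripper_width: 58.4
grasp_force: 64.1
```

Call:
drive_tool(deltas=[[[0, 0, 0], [0, 0, 8]], [[0, 0, 0], [0, 0, 8]], [[0, 0, 0], [0, 0, 8]], [[0, 0, 0], [0, 0, 8]], [[0, 0, 0], [0, 0, 8]], [[0, 0, 0], [0, 0, 8]], [[0, 0, 0], [0, 0, 8]], [[0, 0, 0], [0, 0, 8]], [[0, 0, 0], [0, 0, 8]], [[0, 0, 0], [0, 0, 8]], [[0, 0, 0], [0, 0, 8]], [[0, 0, 0], [0, 0, 0]]])

```text
clock: 5.4
position: [512.4, 228.9, 80.8]
ee_rot: [-0.517, 0.856, 0.0, 0.002]
contact_force: [1.5, 1.1, 5.5]
gripper_width: 58.2
grasp_force: 63.9
```

Call:
drive_tool(deltas=[[[0, 0, 0], [0, 0, 8]], [[0, 0, 0], [0, 0, 8]], [[0, 0, 0], [0, 0, 8]], [[0, 0, 0], [0, 0, 4]], [[0, 0, 0], [0, 0, 0]], [[0, 0, 0], [0, 0, 0]]])

```text
clock: 6.0
position: [512.7, 228.7, 80.8]
ee_rot: [-0.297, 0.955, 0.0, 0.002]
contact_force: [3.0, 0.0, 5.0]
gripper_width: 58.4
grasp_force: 64.0
```

Call:
drive_tool(deltas=[[[0, 0, 0], [0, 0, 0]], [[0, 0, 0], [0, 0, 0]], [[0, 0, -2], [0, 0, 0]], [[0, 0, -3], [0, 0, 0]], [[0, 0, -4], [0, 0, 0]], [[0, 0, -4], [0, 0, 0]], [[0, 4, 0], [0, 0, 0]], [[0, 4, 0], [0, 0, 0]], [[0, 4, 0], [0, 0, 0]]], claw=8.5)

```text
clock: 6.9
position: [441.8, 327.4, 209.0]
ee_rot: [-0.295, 0.956, 0.0, -0.001]
contact_force: [0.9, 0.4, -0.7]
gripper_width: 84.9
grasp_force: 0.0
```

Run:
```python
from bench import arm,get_image
from h import *
s=arm.read_state();print(np.round(s["position"]),np.round(s["joints"],2))
ims=[get_image("top") for _ in range(4)];d=dict(ims[0]);d["img"]=np.mean([i["img"] for i in ims],0).astype(np.uint8)
e=get_image("side");pickle.dump(d,open("top1.pkl","wb"));pickle.dump(e,open("side1.pkl","wb"))
f=lambda I,r,c,w,h,k:cv2.resize(I[r:r+h,c:c+w,::-1],None,fx=k,fy=k,interpolation=cv2.INTER_CUBIC)
cv2.imwrite("pics/w1.png",np.hstack([f(d["img"],195,180,44,40,9),f(e["img"],135,228,44,40,9)]))
```

```text
[442. 327. 209.] [ 0.93  0.28 -0.21 -0.   -1.09 -1.9 ]
```

View pics/w1.png

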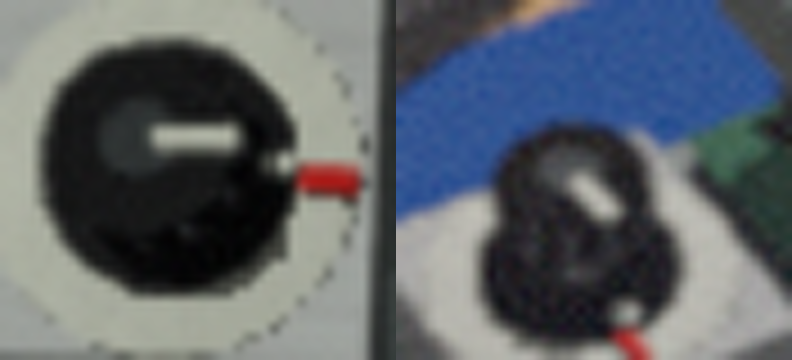

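```bash
cat >> h.py <<'E'
def ang(d,c=(510.7,226.8)):
    # weighted centroids of white skirt patch and red mark, and grip top line
    I=d["img"].astype(float)
    out={}
    def rep(n,u,v,w,z):
        p=back(d,np.c_[u,v],z);m=(p*w[:,None]).sum(0)/w.sum();q=m-c;out[n]=(np.round(m,1),round(np.hypot(*q),1),round(np.degrees(np.arctan2(q[1],q[0])),1))
    v,u=np.mgrid[205:225,209:225];J=I[v,u];w=np.clip(J[...,0]-J[...,1]-40,0,None);k=w>0
    rep("red",u[k],v[k],w[k],64)
    return out
E
python3 - <<'E'
from h import *
d=pickle.load(open("top1.pkl","rb"));print(ang(d))
print(d["img"][207:220,205:222].min(2));
p=lambda a:[(np.array(x)+.5)/9-.5+[180,195] for x in a]
c=np.array([510.7,226.8])
for n,x in(("patch",[283,160]),("redinner",[298,178]),("redmid",[330,181])):
    q=back(d,p([x]),64)[0];print(n,q,np.hypot(*(q-c)),np.degrees(np.arctan2(*(q-c)[::-1])))
q=back(d,p([[152,139],[240,137]]),108);print(q,np.degrees(np.arctan2(*(q[1]-q[0])[::-1])))
e=lambda a:[(np.array(a)-[396,0]+.5)/9-.5+[228,135]]
s=pickle.load(open("side1.pkl","rb"))
for n,x in(("spatch",[628,312]),("sred",[633,345])):
    q=back(s,e(x),64)[0];print(n,q,np.hypot(*(q-c)),np.degrees(np.arctan2(*(q-c)[::-1])))
q=np.array([back(s,e(x),108)[0] for x in([572,178],[614,216])]);print(q,np.degrees(np.arctan2(*(q[1]-q[0])[::-1])))
E
```

```text
{'red': (array([506.5, 177.3]), np.float64(49.6), np.float64(-94.9))}
[[ 23  16  20  21  22  28  65 145 158 159 158 156 156 156 156 152 133]
 [ 61  38  13  12  19  22  35  94 151 157 155 157 156 154 134 149 132]
 [138  80  21   4  11  20  24  62 149 155 155 155 158 156 151 146 128]
 [149  93  32   7  11  22  24  53 149 156 157 157 157 157 151 105 120]
 [103  62  27   9  21  31  55  79 150 157 157 158 157 157 147  93 113]
 [ 41  24  15  18  51  70 137 128 146 150 151 153 152 152 150 137 116]
 [ 14   9   4  20  55  76 142 120  82  82  84  83  85  99 112 139 116]
 [ 10   2   5  11  29  39  70  59  43  36  34  35  38  46  61 115 113]
 [ 16   8   6   8   8  12  21  26  51  33  26  25  25  26  36  87 105]
 [ 25  15   7   4   5   5   9  42  98  66  59  54  51  33  57 131 110]
 [ 18  11   6   4   4   8  14  61 141 141 141 140 133  78  84 143 107]
 [  8   8   5   3   7   6  27  81 151 156 156 156 152 139 123 149 105]
 [  5   2   3   5   5  13  56 140 156 159 159 157 153 146 118 151 104]]
patch [512.49177678 191.59156485] 35.25399792381308 -87.08669929592874
redinner [506.79629015 186.80026212] 40.18977458746692 -95.5740372510382
redmid [505.79455555 176.82141974] 50.2187402250139 -95.60567944794165
[[511.36990464 224.44920997]
 [511.81828365 197.90909843]] -89.03211480922779
spatch [513.55071942 193.60203717] 33.32013411519987 -85.09203323107384
sred [506.29544417 177.36429654] 49.63153119528685 -95.09141846247945
[[510.96435441 225.37694283]
 [513.62873977 198.9760445 ]] -84.23720702464345
```

The line is about 8° short of the mark. Top view, in the zoomed crop: white patch at (283,160), red inner end at (298,178). I'll regrip and finish the turn.

Call:
drive_tool(deltas=[[[0, -4, 0], [0, 0, 0]], [[0, -4, 0], [0, 0, 0]], [[0, -4, 0], [0, 0, 0]], [[0, 0, 0], [0, 0, 0]], [[0, 0, 4], [0, 0, 0]], [[0, 0, 4], [0, 0, 0]], [[0, 0, 3], [0, 0, 0]], [[0, 0, 2], [0, 0, 0]], [[0, 0, 0], [0, 0, 0]]])

```text
clock: 8.05
position: [508.9, 225.6, 76.0]
ee_rot: [-0.294, 0.956, -0.001, -0.004]
contact_force: [-0.6, -0.5, -0.2]
gripper_width: 84.6
grasp_force: 0.0
```

Call:
drive_tool(deltas=[[[0, 0, 0], [0, 0, 0]], [[0, 0, 0], [0, 0, 0]], [[0, 0, 0], [0, 0, 0]], [[0, 0, 0], [0, 0, 0]], [[0, 0, 0], [0, 0, 4]], [[0, 0, 0], [0, 0, 4]], [[0, 0, 0], [0, 0, 0]], [[0, 0, 0], [0, 0, 0]]], claw=5.6)

```text
clock: 8.85
position: [511.9, 228.1, 81.2]
ee_rot: [-0.227, 0.974, 0.0, 0.002]
contact_force: [-0.1, -1.8, 6.3]
gripper_width: 57.9
grasp_force: 65.1
```

Call:
drive_tool(deltas=[[[0, 0, 0], [0, 0, 0]], [[0, 0, 0], [0, 0, 0]], [[0, 0, -2], [0, 0, 0]], [[0, 0, -3], [0, 0, 0]], [[0, 0, -4], [0, 0, 0]], [[0, 0, -4], [0, 0, 0]], [[0, 4, 0], [0, 0, 0]], [[0, 4, 0], [0, 0, 0]], [[0, 4, 0], [0, 0, 0]]], claw=8.5)

```text
clock: 9.75
position: [457.0, 336.5, 209.7]
ee_rot: [-0.227, 0.974, 0.001, 0.0]
contact_force: [0.4, 0.5, -0.8]
gripper_width: 85.2
grasp_force: 0.0
```

Run:
```python
from bench import arm,get_image
from h import *
s=arm.read_state();print(np.round(s["position"]),np.round(s["joints"],2))
ims=[get_image("top") for _ in range(3)];d=dict(ims[0]);d["img"]=np.mean([i["img"] for i in ims],0).astype(np.uint8)
e=get_image("side");pickle.dump(d,open("top2.pkl","wb"));pickle.dump(e,open("side2.pkl","wb"))
f=lambda I,r,c,w,h,k:cv2.resize(I[r:r+h,c:c+w,::-1],None,fx=k,fy=k,interpolation=cv2.INTER_CUBIC)
cv2.imwrite("pics/w2.png",np.hstack([f(d["img"],195,180,44,40,9),f(e["img"],135,228,44,40,9)]))
```

```text
[457. 337. 210.] [ 0.92  0.3  -0.17 -0.   -1.1  -2.03]
```

View pics/w2.png

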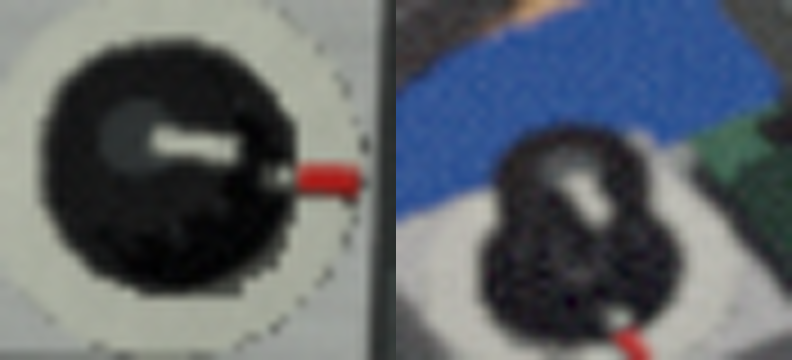

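Run:
```python
from h import *
c=np.array([510.7,226.8])
for n in("top1.pkl","top2.pkl"):
    d=pickle.load(open(n,"rb"));I=d["img"].astype(float)
    v,u=np.mgrid[210:217,208:213];J=I[v,u];w=np.clip(J.min(2)-40,0,None);w[(u>=212)]=0
    k=w>0;p=back(d,np.c_[u[k],v[k]],64);m=(p*w[k][:,None]).sum(0)/w[k].sum();q=m-c
    print(n,m,np.degrees(np.arctan2(q[1],q[0])),ang(d)["red"])
    v,u=np.mgrid[206:215,196:208];w=np.clip(I[v,u].min(2)-60,0,None);k=w>0
    p=back(d,np.c_[u[k],v[k]],108);W=w[k];m=(p*W[:,None]).sum(0)/W.sum();C=np.cov((p-m).T,aweights=W);ev=np.linalg.eigh(C)[1][:,1]
    print("grip",m,np.degrees(np.arctan2(*(ev*-np.sign(ev[1]))[::-1])))
    e=pickle.load(open(n.replace("top","side"),"rb"));ee=lambda a:[(np.array(a)-[396,0]+.5)/9-.5+[228,135]]
e=pickle.load(open("side2.pkl","rb"))
for x in([619,316],[630,342]):
  q=back(e,ee(x),64)[0]-c;print(np.degrees(np.arctan2(*q[::-1])))
print(proj(pickle.load(open("top2.pkl","rb")),[[510.7,226.8,64]]))
```

```text
top1.pkl [511.77228812 192.56152511] -88.20618444047594 (array([506.5, 177.3]), np.float64(49.6), np.float64(-94.9))
grip [511.85420759 211.89401289] -90.6915724792933
top2.pkl [507.35360409 192.58615036] -95.58623026771674 (array([506.5, 177.4]), np.float64(49.5), np.float64(-94.8))
grip [509.59353557 212.13523237] -97.81770658079661
-91.77265921228113
-95.46257975548468
[[198.44724426 213.03828115]]
```

The wheel is aligned: the line is at about -95.6°, the mark at -94.9°. Next I'll plan the pedal approach with the tool tilted 45° into the hood.

```bash
cat >> h.py <<'E'
G=pickle.load(open("g.pkl","rb"));a=G[2];t=np.pi/4
zt=np.array([np.sin(t)*np.cos(a),np.sin(t)*np.sin(a),-np.cos(t)]);yt=np.array([-np.sin(a),np.cos(a),0])
Rt=R.from_matrix(np.c_[np.cross(yt,zt),yt,zt])
def gw(x,y,z):return np.r_[G[:2]+R.from_euler("z",a).apply([x,y,0])[:2],z]
def plan(g):
    from bench import arm
    s=arm.read_state();Q=R.from_quat(s["ee_rot"]);d=(gw(*g)-s["position"])/10
    print("pos",np.round(s["position"],1),"tgt",np.round(gw(*g),1),"shift tool cm",np.round(Q.inv().apply(d),2),"turn deg",np.round((Q.inv()*Rt).as_rotvec(degrees=True),1),"F",np.round(s["contact_force"],1),"q",np.round(s["joints"],2))
    loc=R.from_euler("z",a).inv().apply(s["position"]-np.r_[G[:2],0]);print("guard frame",np.round(loc,1))
    print("guard x,z unit in tool",np.round(Q.inv().apply([np.cos(a),np.sin(a),0]),3),np.round(Q.inv().apply([0,0,1]),3))
E
python3 -c "
from h import *
plan((-130,0,209))"
```

```text
pos [457.  336.3 209. ] tgt [ 500.8 -235.6  209. ] shift tool cm [ 2.146e+01 -5.319e+01  1.000e-02] turn deg [  6.1 -44.8  14.8] F [ 0.4 -0.9 -0.1] q [ 0.92  0.3  -0.17 -0.   -1.1  -2.03]
guard frame [-66.9 570.1 209. ]
guard x,z unit in tool [-0.963 -0.27  -0.001] [ 0.001  0.    -1.   ]
```

Call:
drive_tool(deltas=[[[1.53, -3.8, 0], [0, 0, 0]], [[1.53, -3.8, 0], [0, 0, 0]], [[1.53, -3.8, 0], [0, 0, 0]], [[1.53, -3.8, 0], [0, 0, 0]], [[1.53, -3.8, 0], [0, 0, 0]], [[1.53, -3.8, 0], [0, 0, 0]], [[1.53, -3.8, 0], [0, 0, 0]], [[1.53, -3.8, 0], [0, 0, 0]], [[1.53, -3.8, 0], [0, 0, 0]], [[1.53, -3.8, 0], [0, 0, 0]], [[1.53, -3.8, 0], [0, 0, 0]], [[1.53, -3.8, 0], [0, 0, 0]]], claw=0)

```text
clock: 11.15
position: [493.9, -157.4, 209.4]
ee_rot: [-0.226, 0.974, 0.0, 0.0]
contact_force: [0.5, 0.6, 0.7]
gripper_width: -0.2
grasp_force: 0.0
```

Call:
drive_tool(deltas=[[[1.53, -3.8, 0], [0, 0, 0]], [[1.53, -3.8, 0], [0, 0, 0]], [[0, 0, 0], [0.87, -6.4, 2.11]], [[0, 0, 0], [0.87, -6.4, 2.11]], [[0, 0, 0], [0.87, -6.4, 2.11]], [[0, 0, 0], [0.87, -6.4, 2.11]], [[0, 0, 0], [0.87, -6.4, 2.11]], [[0, 0, 0], [0.87, -6.4, 2.11]], [[0, 0, 0], [0.87, -6.4, 2.11]], [[0, 0, 0], [0, 0, 0]], [[0, 0, 0], [0, 0, 0]]])

```text
clock: 12.25
position: [499.9, -238.4, 209.4]
ee_rot: [-0.085, 0.92, 0.035, 0.381]
contact_force: [0.5, 0.2, 0.9]
gripper_width: 0.0
grasp_force: 0.0
```

```bash
python3 -c "
from h import *
plan((-110,0,100))"
```

```text
pos [ 499.9 -238.4  209.4] tgt [ 520.5 -231.9  100. ] shift tool cm [6.21 0.27 9.26] turn deg [-0.1 -0.1 -0.1] F [0.5 0.2 0.9] q [-0.5   0.12 -0.35 -0.87 -0.62 -0.29]
guard frame [-131.4   -2.6  209.4]
guard x,z unit in tool [-0.708  0.003  0.706] [-0.706 -0.001 -0.708]
```

Call:
drive_tool(deltas=[[[1.55, 0.07, 2.31], [0, 0, 0]], [[1.55, 0.07, 2.31], [0, 0, 0]], [[1.55, 0.07, 2.31], [0, 0, 0]], [[1.55, 0.07, 2.31], [0, 0, 0]], [[0, 0, 0], [0, 0, 0]], [[0, 0, 0], [0, 0, 0]]])

```text
clock: 12.85
position: [521.9, -229.7, 100.2]
ee_rot: [-0.087, 0.92, 0.036, 0.381]
contact_force: [0.3, 0.2, 0.7]
gripper_width: 0.1
grasp_force: 0.0
```

Run:
```python
from h import *
plan((-18,0,72))
from bench import get_image
f=lambda I,r,c,w,h,k:cv2.resize(I[r:r+h,c:c+w,::-1],None,fx=k,fy=k,interpolation=cv2.INTER_CUBIC)
d,e=get_image("top"),get_image("side")
cv2.imwrite("pics/p1.png",np.hstack([f(d["img"],115,310,100,130,4),f(e["img"],170,300,100,130,4)]))
```

```text
pos [ 521.9 -229.7  100.2] tgt [ 610.9 -214.8   72. ] shift tool cm [-4.39 -0.21  8.37] turn deg [ 0.1 -0.   0.1] F [0.3 0.2 0.7] q [-0.55  0.33 -0.37 -1.17 -0.55  0.11]
guard frame [-108.2    1.9  100.2]
guard x,z unit in tool [-0.707 -0.002  0.707] [-0.707  0.    -0.707]
```

View pics/p1.png

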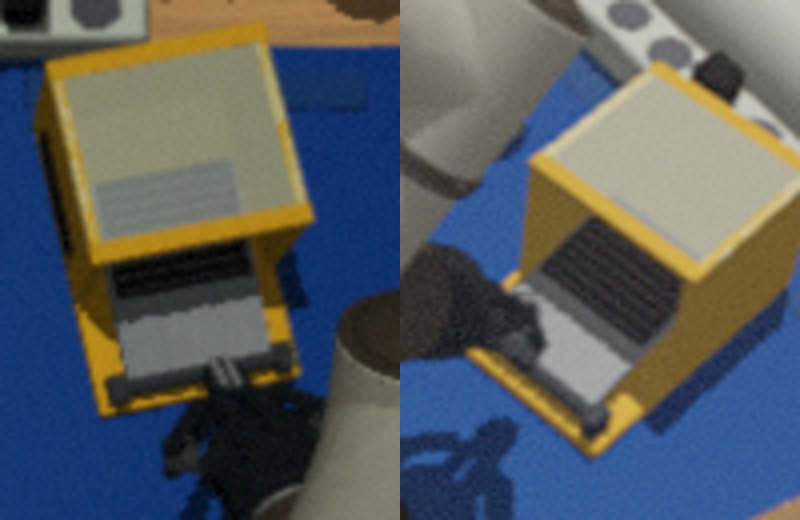

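Run:
```python
from h import *
T=pickle.load(open("top.pkl","rb"));S=pickle.load(open("side.pkl","rb"))
for n,p in dict(tcp=[521.9,-229.7,100.2],hinge=gw(-100,0,24),hL=gw(-100,54,24),hR=gw(-100,-54,24),rfL=gw(-30,76,135),rfR=gw(-30,-76,135),rbL=gw(115,76,135),rbR=gw(115,-76,135),bL=gw(-115,76,5),bR=gw(-115,-76,5),pad0=gw(-37,0,35)).items():
    a=(proj(T,[p])[0]-[310,115]+.5)*4-.5;b=(proj(S,[p])[0]-[300,170]+.5)*4-.5+[400,0];print(n,a.round(),b.round())
```

```text
tcp [217. 364.] [526. 309.]
hinge [198. 373.] [529. 367.]
hL [126. 387.] [476. 324.]
hR [271. 359.] [584. 412.]
rfL [ 92. 262.] [529. 160.]
rfR [312. 221.] [692. 282.]
rbL [47. 60.] [660.  61.]
rbR [262.  21.] [822. 171.]
bL [ 97. 417.] [440. 333.]
bR [299. 377.] [591. 458.]
pad0 [182. 286.] [588. 311.]
```

Call:
drive_tool(deltas=[[[-0.63, -0.03, 1.2], [0, 0, 0]], [[-0.63, -0.03, 1.2], [0, 0, 0]], [[-0.63, -0.03, 1.2], [0, 0, 0]], [[-0.63, -0.03, 1.2], [0, 0, 0]], [[-0.63, -0.03, 1.2], [0, 0, 0]], [[-0.63, -0.03, 1.2], [0, 0, 0]], [[-0.63, -0.03, 1.2], [0, 0, 0]], [[0, 0, 0], [0, 0, 0]], [[0, 0, 0], [0, 0, 0]]])

```text
clock: 13.85
position: [611.1, -214.6, 71.6]
ee_rot: [-0.086, 0.92, 0.036, 0.381]
contact_force: [-1.0, -0.9, 0.9]
gripper_width: 0.2
grasp_force: 0.0
```

Call:
drive_tool(deltas=[[[0.28, 0, 0.28], [0, 0, 0]], [[0.28, 0, 0.28], [0, 0, 0]], [[0.14, 0, 0.14], [0, 0, 0]], [[0, 0, 0], [0, 0, 0]], [[0, 0, 0], [0, 0, 0]]])

```text
clock: 14.35
position: [610.9, -215.1, 62.1]
ee_rot: [-0.086, 0.92, 0.036, 0.382]
contact_force: [0.0, 0.7, 0.1]
gripper_width: 0.1
grasp_force: 0.0
```

Call:
drive_tool(deltas=[[[0.14, 0, 0.14], [0, 0, 0]], [[0.14, 0, 0.14], [0, 0, 0]], [[0.14, 0, 0.14], [0, 0, 0]], [[0.14, 0, 0.14], [0, 0, 0]], [[0.14, 0, 0.14], [0, 0, 0]], [[0, 0, 0], [0, 0, 0]]])

```text
clock: 14.95
position: [611.1, -214.8, 52.2]
ee_rot: [-0.086, 0.92, 0.036, 0.382]
contact_force: [-1.1, -0.5, 0.5]
gripper_width: -0.1
grasp_force: 0.5
```

Call:
drive_tool(deltas=[[[0.14, 0, 0.14], [0, 0, 0]], [[0.14, 0, 0.14], [0, 0, 0]], [[0.14, 0, 0.14], [0, 0, 0]], [[0, 0, 0], [0, 0, 0]], [[0, 0, 0], [0, 0, 0]]])

```text
clock: 15.45
position: [612.2, -214.7, 47.5]
ee_rot: [-0.086, 0.919, 0.036, 0.383]
contact_force: [0.7, 1.5, 4.9]
gripper_width: 0.2
grasp_force: 2.6
```

Call:
drive_tool(deltas=[[[0.14, 0, 0.14], [0, 0, 0]], [[0.14, 0, 0.14], [0, 0, 0]], [[0.14, 0, 0.14], [0, 0, 0]], [[0, 0, 0], [0, 0, 0]], [[0, 0, 0], [0, 0, 0]]])

```text
clock: 15.95
position: [613.2, -214.5, 42.6]
ee_rot: [-0.086, 0.919, 0.036, 0.384]
contact_force: [1.4, 1.6, 7.6]
gripper_width: 0.3
grasp_force: 3.9
```

Call:
drive_tool(deltas=[[[0.14, 0, 0.14], [0, 0, 0]], [[0.07, 0, 0.07], [0, 0, 0]], [[0.07, 0, 0.07], [0, 0, 0]], [[0, 0, 0], [0, 0, 0]], [[0, 0, 0], [0, 0, 0]]])

```text
clock: 16.45
position: [613.6, -214.4, 39.3]
ee_rot: [-0.086, 0.918, 0.036, 0.384]
contact_force: [1.0, 2.1, 9.7]
gripper_width: -0.0
grasp_force: 4.8
```

Call:
drive_tool(deltas=[[[0.14, 0, 0.14], [0, 0, 0]], [[0.07, 0, 0.07], [0, 0, 0]], [[0, 0, 0], [0, 0, 0]], [[0, 0, 0], [0, 0, 0]]])

```text
clock: 16.85
position: [613.9, -214.3, 36.8]
ee_rot: [-0.086, 0.918, 0.036, 0.385]
contact_force: [1.7, 2.5, 10.9]
gripper_width: -0.3
grasp_force: 5.5
```

Call:
drive_tool(deltas=[[[0.07, 0, 0.07], [0, 0, 0]], [[0.07, 0, 0.07], [0, 0, 0]], [[0, 0, 0], [0, 0, 0]], [[0, 0, 0], [0, 0, 0]]])

```text
clock: 17.25
position: [614.0, -214.3, 36.4]
ee_rot: [-0.087, 0.918, 0.036, 0.386]
contact_force: [-4.4, 3.2, 19.2]
gripper_width: -0.1
grasp_force: 9.6
```

The stop is reached: force jumped from 11 N to 19 N with almost no travel. I'll hold, then release.

Call:
drive_tool(deltas=[[[0, 0, 0], [0, 0, 0]], [[0, 0, 0], [0, 0, 0]], [[0, 0, 0], [0, 0, 0]], [[0, 0, 0], [0, 0, 0]], [[0, 0, 0], [0, 0, 0]], [[0, 0, 0], [0, 0, 0]], [[0, 0, 0], [0, 0, 0]], [[0, 0, 0], [0, 0, 0]], [[0, 0, 0], [0, 0, 0]], [[0, 0, 0], [0, 0, 0]], [[0, 0, 0], [0, 0, 0]], [[0, 0, 0], [0, 0, 0]]])

```text
clock: 18.45
position: [614.0, -214.3, 36.4]
ee_rot: [-0.087, 0.918, 0.036, 0.386]
contact_force: [-3.9, 3.0, 19.2]
gripper_width: -0.2
grasp_force: 9.6
```

Run:
```python
from h import *
from bench import get_image
f=lambda I,r,c,w,h,k:cv2.resize(I[r:r+h,c:c+w,::-1],None,fx=k,fy=k,interpolation=cv2.INTER_CUBIC)
d,e=get_image("top"),get_image("side");pickle.dump(d,open("top3.pkl","wb"))
T=pickle.load(open("top.pkl","rb"))
cv2.imwrite("pics/p2.png",np.hstack([f(d["img"],115,310,66,130,4),f(e["img"],170,300,68,130,4),f(d["img"],195,180,44,40,6).repeat(1,0)[:0].reshape(0,264,3) if 0 else cv2.copyMakeBorder(f(d["img"],195,180,44,40,6),0,280,0,0,0)]))
```

```text
(no output)
```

View pics/p2.png

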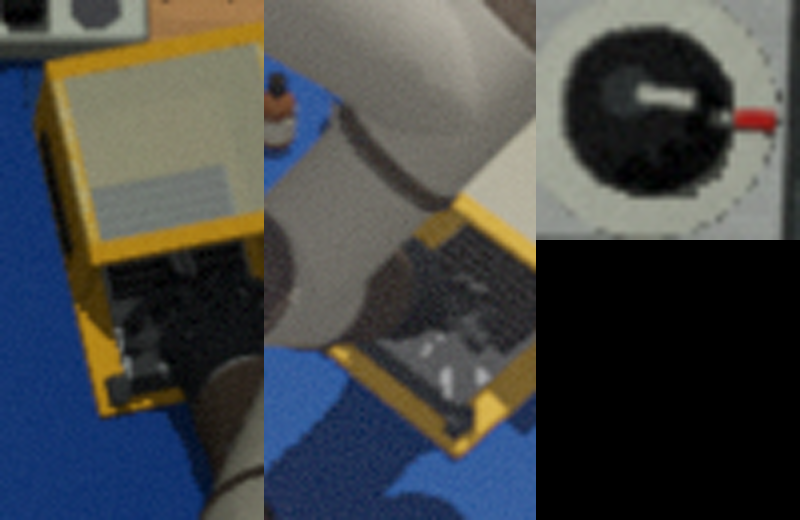

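The pedal tread is level under the fingertips in both views, and the white line meets the red mark at (735,118). Releasing and backing out.

Call:
drive_tool(deltas=[[[-0.2, 0, -0.2], [0, 0, 0]], [[-0.3, 0, -0.3], [0, 0, 0]], [[-0.3, 0, -0.3], [0, 0, 0]], [[-0.4, 0, -0.4], [0, 0, 0]], [[-0.6, 0, -0.6], [0, 0, 0]], [[-0.7, 0, -0.7], [0, 0, 0]], [[0.63, 0, -1.2], [0, 0, 0]], [[0.63, 0, -1.2], [0, 0, 0]], [[0.63, 0, -1.2], [0, 0, 0]], [[0.63, 0, -1.2], [0, 0, 0]], [[0.63, 0, -1.2], [0, 0, 0]], [[0.63, 0, -1.2], [0, 0, 0]]])

```text
clock: 19.75
position: [533.3, -229.6, 91.1]
ee_rot: [-0.085, 0.92, 0.036, 0.382]
contact_force: [-0.4, 0.4, 0.9]
gripper_width: 0.1
grasp_force: 0.0
```

Call:
drive_tool(deltas=[[[-1, 0, -2.4], [0, 0, 0]], [[-1, 0, -2.4], [0, 0, 0]], [[-1, 0, -2.4], [0, 0, 0]], [[-1, 0, -2.4], [0, 0, 0]], [[0, 0, 0], [0, 0, 0]], [[0, 0, 0], [0, 0, 0]], [[0, 0, 0], [0, 0, 0]]])

```text
clock: 20.45
position: [495.2, -236.4, 186.1]
ee_rot: [-0.085, 0.92, 0.036, 0.381]
contact_force: [0.2, 0.1, -0.2]
gripper_width: -0.3
grasp_force: 0.0
```

Run:
```python
from h import *
from bench import get_image,arm
d=get_image("top");cv2.imwrite("pics/end.png",d["img"][:,:,::-1])
print(np.round(arm.read_state()["contact_force"],1),np.round(arm.read_state()["position"]))
```

```text
[ 1.2 -0.7 -0.2] [ 495. -236.  186.]
```

View pics/end.png

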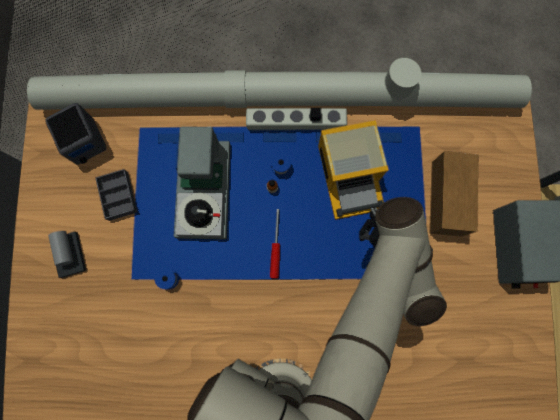

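The bystanders in view have not moved, the wheel is on its mark at (212,213) and the pedal is up. The tip cleaner is hidden behind the arm, which passed well above it. Handing in.

```bash
python3 -c "
from bench import arm
print(arm.job_done())"
```

```text
the job is handed in; nothing more can be done
None
```

I turned the wheel to its red mark, pressed the pedal to its stop at about 19 N, held it for just over a second and let it come back up. The job is handed in at about 20 s on the robot's clock, and no verdict came back; the bystanders in view hadn't moved, though the arm hid the tip cleaner.

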